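Seat the slotted arbor in the drive unit's spindle

ROBOT

A 6-joint arm with a two-finger parallel gripper is mounted at the origin on a cart in front of the work surface, level with it; the furniture and walls round the work are solid. World frame = base frame: x ahead of the robot, y to its left, z up, the work surface at z = 0. Lengths are in m, angles in rad, forces in N, time in s.
With the tool pointing down it reaches from about 0.35 to 0.775 m from the base axis. Payload 5.5 kg.
Tool frame: the origin (TCP) lies between the finger pads; the fingertips stand 17 mm ahead of it and the grasp point (between the pads) lies 2 mm behind it (env.finger_overhang is the distance from the TCP to the fingertips, in m); z points along the fingers, y is the line along which they close (so a half turn about z gives the same grasp; the last joint's range is limited). The gripper opens to 85 mm and grips with 20 to 120 N. Pads are 22 mm wide; open, the fingers measure 114 mm over their backs; the gripper's body (76 mm by 85 mm) begins 54 mm behind the grasp point. The pads swing forward as they close: fully open they stand 13 mm farther back than shut.
Start: joints at [1.126, 0.313, 0.046, 1.304, 0, 1.431], TCP at [0.173, 0.549, 0.248] pointing down, gripper open.
Joint ranges: [-2.76, 2.76], [-0.86, 1.69], [-1.03, 1.26], [-2.2, 2.34], [-1.47, 1.5], [-3.14, 3.14]. Speed limits (rad/s): [2.57, 2.57, 3.14, 3.14, 3.14, 3.14].

INTERFACE

Orientations are given as a unit quaternion [w, x, y, z].
In Python, from workcell import env gives the robot as it stands. The module is installed in compiled form; this text tells all that it offers.
- The arm moves only by the shell command python3 -m pendant 'ROWS' [FORCE]. ROWS is JSON, a list of rows, each a list of 5 numbers: the gripper's target within -1 to 1 (fully open at 1, half-way at 0, shut at -1), then the shift along the tool's x, y, z in m, then the turn about the tool's z in rad. A call has 1 to 8 rows; each row shifts and turns the commanded pose from where the row before left it, along the tool's axes as they then stand; what a row does not reach is not made up. A row lasts 1/8 s, in which the tool goes at most 62.5 mm and 10.7 degrees, less where a joint would pass 70% of its speed; a pose out of reach is approached as far as the arm can. A call with a gripper value outside its range is refused whole. The fingers move at their own pace and stop on an object; FORCE is the grip in N (left out, the last holds). Time passes only in rows, so rows that do not move let the fingers close. It gives the time, the measured TCP pose, the force, the opening and the grip force at its end, in the units of the state.
- env.get_state(): the state, without advancing time (a new reading comes with each control period).
- env.read_camera(name): name is "scene" or "top" or "wrist"; returns the picture (480x640x3 uint8, red, green, blue); there is no depth.
- env.calibration(name): a dict with "K" (3x3 intrinsics, pixels), "distortion" ([k1, k2, p1, p2, k3] as OpenCV has them; the pictures are not rectified), "T" (4x4, takes a point from camera to world coordinates); the wrist camera has in their place "tool_from_camera" (4x4, takes a point from camera to tool coordinates, whose origin is the TCP and whose axes are the flange's). Camera axes: x right, y down, z forward; pixel columns grow to the right and rows downward; lengths in m; the calibration is good to about 2 mm. A picture is of the moment at which its call begins: read the wrist's pose just before it. calibration takes no time and is no camera call.
- env.hand_in(): hands the job in; it is judged then, once.
Trained networks look in the newest picture that a camera, given by its name, has taken for a name from the list of things; names that differ only in an ending like _2 or _b are one class to them, and where a whole thing is asked for, a point or a joint stands for the part that bears it (a point fixed in the world has none). Each returns a list of dicts, best first, with "score" (0 to 1); they miss things now and then, are a little off and sometimes report something else, mostly with a low value. They report only what shows in the picture. A call takes as long as a camera call.
- env.recognise(camera, label): "centre" ([column, row] in pixels, amid what is visible of it).
The state is a dict: "clock": time; "joint_pos": joint angles; "qvel": joint speeds; "tau": joint torques, N m; "tcp_pos": TCP position; "orientation": TCP orientation; "wrist_force": force on the tool from outside, world axes, zero at the start; "ft_torque": the same for the moment, N m; "finger_gap": finger opening in m; "grip_force": force on a finger pad.
Only numpy, scipy, OpenCV 4.12 (cv2) and the standard library are available. Lean on these libraries where they do the work, as an engineer would, in place of code of your own. Each camera call takes 0.05 s, during which the arm holds its last target. There are 200 camera calls.

TASK

Take the blue arbor out of the stand and put its tapered shank into the spindle of the bench drive unit. Turn it gently until its two flange slots drop over the spindle's drive dogs, then press it until the retention snaps and the flange is fully home on the spindle face, and let go. Never press hard on the spindle, and leave the red arbor in the stand and the bottles, jars and beaker where they are.

Things in the scene. Friction and masses are not known exactly. Their poses are not given: they have to be found in the camera images.
- arbor_blue: Arbor to seat: steel with blue parts, 103 mm tall, about 0.25 kg, upright in a stand hole. Origin: centre of the flange's underside, z up its axis. Below it a tapered shank 36 mm long, 29 mm across at the flange, 18.5 at the end, then a pull stud (14 mm knob) to 46.5 mm down. Flange 54 mm across, 10 thick, two slots 13 mm wide cut through its rim on the +y and -y sides, 16 mm out to the edge.
- blue_grip (a point): Middle of the blue arbor's gripping block, on its axis 30 mm above the flange's underside; axes as the arbor's. The block reaches 17 mm up and down from here; its two flats, 30 mm apart, face +x and -x (34 mm wide along y). Below it a blue disc 37 mm across lies on the flange, above it a blue cap 33 mm across with a brass button ends 26 mm over this point.
- arbor_red: A second arbor of the same size and axes, but with red parts and a plain flange without slots; it stays in the other hole of the stand. Origin as for the blue one.
- stand: Fixed stand, grey with a white top plate 80 x 180 mm, top at 62 mm. Origin under its centre at the bench. Two plain holes 36 mm across at y = +45 and -45 mm of its own frame; an arbor hangs in each, its flange lying on the plate. Which arbor is in which hole varies.
- drive: Fixed bench drive unit: white housing 116 x 136 mm, top 70 mm above the bench, black base 124 x 144 mm, black dial panel on the -x side. Origin under its centre at the bench; its z axis is the spindle's. The round spindle nose, 52 mm across, stands up in the middle. More than 40 N between the blue arbor and this unit spoils its bearings and the job.
- spindle_face (a point): Centre of the spindle nose's flat face, on its axis, 82 mm above the bench; the blue arbor's origin must end here. Axes as the housing's. The taper bore is 30 mm wide at this mouth and narrows as the shank does (0.7 mm play all round when home). Three spring balls in it hold the stud back from about 6 mm before home; 5 to 15 N of push snaps it past them and home, where it stays.
- dog_circle (a point): Point on the spindle axis 8 mm above the face, level with the tops of the two dark steel dogs that stand on the face on opposite sides, each 9 mm wide and 7.5 radially, 18 to 25.5 mm out. Axes as the housing's: the dogs' line is within 43 degrees of its y axis, angle not measured. Unless lined up within 4 degrees the flange rides on the dogs here. The spindle is braked up to 0.5 N m.
- stain_a: Brown dropper bottle, 37 mm across, 107 mm tall, origin under its centre; bystander.
- stain_b: Brown dropper bottle like stain_a; bystander.
- stain_c: Brown dropper bottle like stain_a; bystander.
- case_40: White screw-top jar with black cap, 39 mm across, 55 mm tall, origin under its centre; bystander.
- case_10: White screw-top jar like case_40; bystander.
- beaker: Glass beaker, 52 mm across, 70 mm tall, origin under its centre; bystander.

How it is judged:
By the outcome, as a careful person would: the job done as asked, in the order asked, and still so for the second after the job is handed in, with the robot touching nothing.
It also fails if it takes over 61 s, if anything falls off the work surface, if the arm or the gripper's body presses on something with over 40 N, if the wrist force passes 120 N, or if a joint passes its speed limit or range.

## Working session

There is one attempt and no reset: what is moved stays moved. The work goes in short steps, Python scripts to look and compute and a shell command to move; the robot and the scene stay as the last step left them, time stands still between calls to the robot, and variables do not carry over. Pictures are saved under pics/ and viewed, at most 10 in all, crops included, and the job is handed in when it is done.

```bash
mkdir -p pics
cat > h.py <<'E'
import numpy as np, cv2
from workcell import env
def cam(name):
    c=env.calibration(name); K=np.array(c["K"]);d=np.array(c["distortion"])
    if "T" in c: T=np.array(c["T"])
    else:
        from scipy.spatial.transform import Rotation as R
        s=env.get_state(); q=s["orientation"]; W=np.eye(4); W[:3,:3]=R.from_quat([q[1],q[2],q[3],q[0]]).as_matrix(); W[:3,3]=s["tcp_pos"]
        T=W@np.array(c["tool_from_camera"])
    return K,d,T
def ray(c,px):
    K,d,T=c; p=cv2.undistortPoints(np.array([[px]],float),K,d)[0,0]
    return T[:3,3],T[:3,:3]@np.array([p[0],p[1],1.])
def atz(c,px,z):
    o,v=ray(c,px); return o+v*(z-o[2])/v[2]
def proj(c,P):
    K,d,T=c; Ti=np.linalg.inv(T); P=np.atleast_2d(P)
    r=cv2.Rodrigues(Ti[:3,:3])[0]
    return cv2.projectPoints(P.astype(float),r,Ti[:3,3],K,d)[0][:,0]
def shot(name,f):
    im=env.read_camera(name); cv2.imwrite("pics/"+f,im[:,:,::-1]); return im
E
python3 - <<'E'
from h import *
np.set_printoptions(precision=3,suppress=True)
s=env.get_state(); print(s)
shot("top","top0.png");shot("scene","scene0.png")
for n in ["top","scene"]:
    c=cam(n); print(n,c[2])
    for l,z in [("arbor_blue",.1),("arbor_red",.1),("stand",.062),("drive",.07),("stain_a",.1),("case_40",.055),("beaker",.07)]:
        for r in env.recognise(n,l)[:4]: print(l,np.round(r["score"],2),np.round(r["centre"]),atz(c,r["centre"],z))
E
```

```text
{'clock': 0.0, 'joint_pos': array([ 1.126,  0.314,  0.045,  1.304, -0.   ,  1.431]), 'qvel': array([ 0.001,  0.001,  0.001,  0.001, -0.001,  0.001]), 'tau': array([  0.001, -48.062,  29.853,   0.019,  -0.   ,   0.   ]), 'tcp_pos': array([0.172, 0.548, 0.247]), 'orientation': array([-0.   ,  0.152,  0.988, -0.001]), 'wrist_force': array([ 0.048, -0.289,  0.893]), 'ft_torque': array([ 0.031, -0.051, -0.007]), 'grip_force': 0.0, 'finger_gap': 0.08566680770042365}
top [[ 0.021 -0.992  0.126  0.317]
 [-1.    -0.02   0.007  0.008]
 [-0.004 -0.126 -0.992  1.263]
 [ 0.     0.     0.     1.   ]]
arbor_blue 0.86 [206. 197.] [0.562 0.317 0.1  ]
arbor_blue 0.7 [225. 202.] [0.549 0.267 0.1  ]
arbor_red 0.69 [239. 201.] [0.552 0.231 0.1  ]
arbor_red 0.39 [448. 225.] [ 0.501 -0.314  0.1  ]
stand 0.81 [227. 204.] [0.551 0.27  0.062]
drive 0.9 [449. 228.] [ 0.497 -0.323  0.07 ]
stain_a 0.66 [171. 282.] [0.339 0.396 0.1  ]
stain_a 0.55 [175. 260.] [0.394 0.388 0.1  ]
stain_a 0.51 [187. 270.] [0.371 0.356 0.1  ]
stain_a 0.21 [448. 231.] [ 0.485 -0.312  0.1  ]
case_40 0.7 [238. 261.] [0.4   0.234 0.055]
case_40 0.61 [225. 268.] [0.381 0.268 0.055]
beaker 0.74 [262. 279.] [0.352 0.166 0.07 ]
beaker 0.69 [446. 230.] [ 0.491 -0.315  0.07 ]
scene [[-0.739 -0.274  0.616 -0.294]
 [-0.674  0.326 -0.663  0.843]
 [-0.019 -0.905 -0.425  0.602]
 [ 0.     0.     0.     1.   ]]
stand 0.59 [221. 284.] [0.487 0.338 0.062]
stand 0.23 [314. 286.] [0.314 0.205 0.062]
stain_a 0.95 [218. 316.] [0.339 0.45  0.1  ]
stain_a 0.76 [239. 317.] [0.305 0.425 0.1  ]
stain_a 0.7 [229. 336.] [0.272 0.474 0.1  ]
case_40 0.92 [274. 300.] [0.35  0.298 0.055]
case_40 0.72 [285. 285.] [0.379 0.236 0.055]
beaker 0.91 [316. 286.] [0.302 0.212 0.07 ]
beaker 0.15 [220. 287.] [0.465 0.356 0.07 ]
```

Run:
```python
from h import *
im=cv2.imread("pics/top0.png")
a=cv2.resize(im[150:300,150:290],None,fx=4,fy=4,interpolation=cv2.INTER_CUBIC)[:560]
b=cv2.resize(im[190:270,420:480][:, :],None,fx=4,fy=4,interpolation=cv2.INTER_CUBIC)
o=np.zeros((560,800,3),np.uint8);o[:,:560]=a[:560];o[:320,560:800]=b
cv2.imwrite("pics/v1.png",o)
c=env.calibration("wrist");print(np.round(c["tool_from_camera"],3),np.round(c["K"]))
```

```text
[[ 0.    -0.96  -0.279  0.07 ]
 [ 1.     0.     0.     0.   ]
 [-0.    -0.279  0.96  -0.126]
 [ 0.     0.     0.     1.   ]] [[355.   0. 326.]
 [  0. 355. 232.]
 [  0.   0.   1.]]
```

View pics/v1.png

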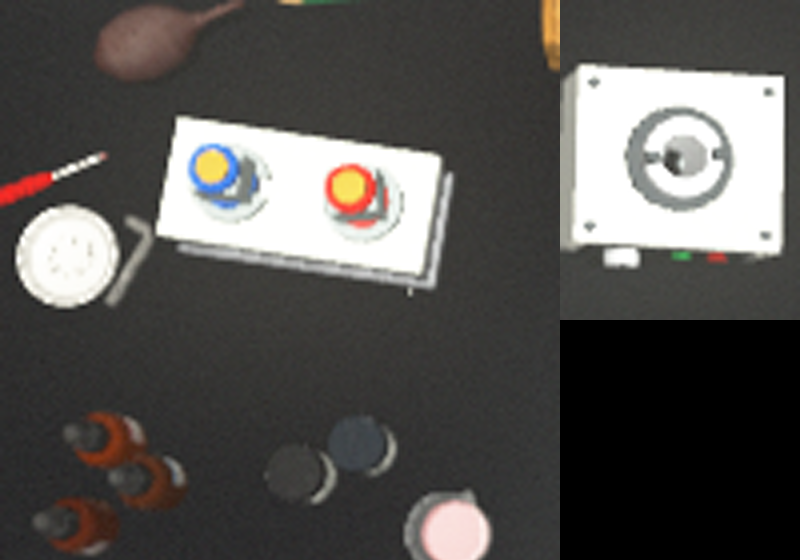

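Run:
```python
from h import *
from scipy.spatial.transform import Rotation as R
c=cam("top"); B=atz(c,[203.2,191.8],.118); Rd=atz(c,[237.2,197],.118); D=atz(c,[449.8,229.5],.082); print(B,Rd,D, np.linalg.norm(B-Rd))
s=env.get_state();q=s["orientation"];W=R.from_quat([q[1],q[2],q[3],q[0]])
print(W.inv().apply(B-s["tcp_pos"]))
```

```text
[0.57160161 0.3203623  0.118     ] [0.55970193 0.23210391 0.118     ] [ 0.49192047 -0.32203465  0.082     ] 0.08905697676299447
[-0.44909676 -0.09790247  0.13034505]
```

```bash
python3 -m pendant '[[1,-0.055,-0.012,0,0],[1,-0.055,-0.012,0,0],[1,-0.055,-0.012,0,0],[1,-0.055,-0.012,0,0],[1,-0.055,-0.012,0,0],[1,-0.055,-0.012,0,0],[1,-0.055,-0.012,0,0],[1,-0.055,-0.012,0,0]]' 40
python3 -m pendant '[[1,-0.009,-0.002,0,0],[1,0,0,0,0]]'
python3 - <<'E'
from h import *
shot("wrist","w1.png");c=cam("wrist")
for l in ["blue_grip","arbor_blue"]:
  for r in env.recognise("wrist",l)[:2]: print(l,r,atz(c,r["centre"],.092))
E
```

```text
clock: 1.8
tcp_pos: [0.565, 0.3238, 0.2484]
orientation: [0.0, 0.152, 0.988, 0.0]
wrist_force: [0.3, 0.7, 0.6]
finger_gap: 0.0853
grip_force: 0.0
clock: 2.05
tcp_pos: [0.5717, 0.3198, 0.2478]
orientation: [-0.001, 0.152, 0.988, -0.0]
wrist_force: [-1.0, -1.0, -0.2]
finger_gap: 0.0853
grip_force: 0.0
blue_grip {'centre': [332.9, 214.6], 'score': 0.79} [0.56938559 0.32706776 0.092     ]
blue_grip {'centre': [84.7, 15.8], 'score': 0.65} [0.37354275 0.19927596 0.092     ]
arbor_blue {'centre': [332.2, 214.4], 'score': 0.81} [0.56905464 0.32657286 0.092     ]
```

View pics/w1.png

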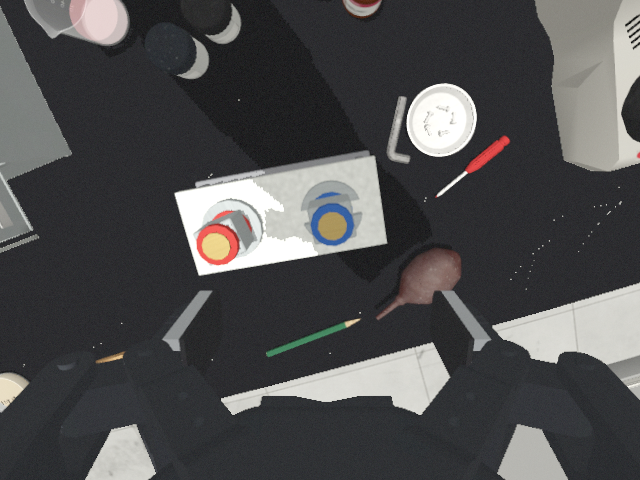

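Run:
```python
from h import *
im=cv2.imread("pics/w1.png")
cv2.imwrite("pics/v2.png",cv2.resize(im[165:260,280:395],None,fx=6,fy=6,interpolation=cv2.INTER_CUBIC))
print(atz(cam("wrist"),[332.5,225],.118))
```

```text
[0.57044929 0.32653764 0.118     ]
```

View pics/v2.png

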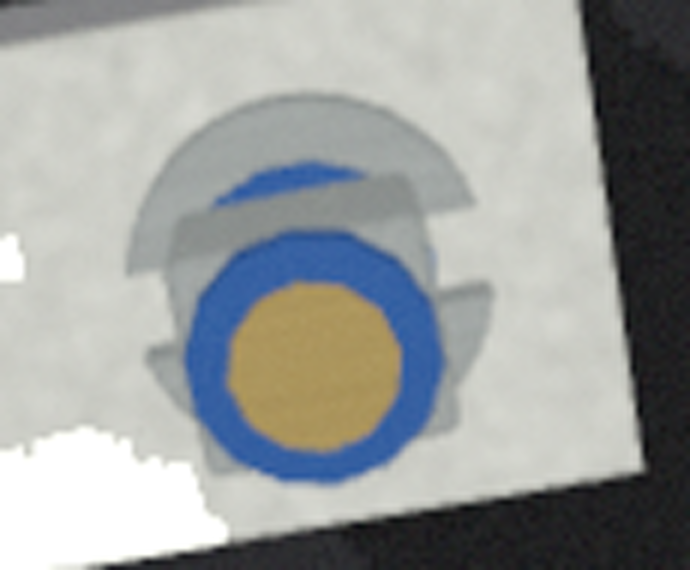

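Run:
```python
from h import *
np.set_printoptions(precision=4,suppress=True)
c=cam("wrist"); f=lambda p,z:atz(c,[280+p[0]/6-.4,165+p[1]/6-.4],z)
L=(f((128,272),.072)+f((148,348),.072))/2; Rr=(f((473,203),.072)+f((492,290),.072))/2
print(L,Rr,np.linalg.norm(L-Rr),(L+Rr)/2, f((315,367),.118))
v=L-Rr; print("arbor y dir deg",np.degrees(np.arctan2(v[1],v[0])))
a,b=f((180,218),.109),f((412,178),.109); v=a-b; print("block",np.linalg.norm(v),np.degrees(np.arctan2(v[1],v[0])))
# sanity: stand top corners
print(f((643,470),.062),f((580,0),.062))
s=env.get_state(); print(s["joint_pos"],env.finger_overhang)
print([ (r["centre"],r["score"],atz(cam("top"),r["centre"],.082)) for r in env.recognise("top","spindle_face")])
```

```text
[0.5672 0.301  0.072 ] [0.5731 0.3516 0.072 ] 0.05091773179062333 [0.5701 0.3263 0.072 ] [0.5709 0.3261 0.118 ]
arbor y dir deg -96.66859350145711
block 0.029713535409085067 -97.43962717923048
[0.6166 0.3659 0.062 ] [0.5445 0.3754 0.062 ]
[0.3904 0.4747 0.2862 1.3826 0.0003 0.6935] 0.017
[([448.0, 232.0], 0.92, array([ 0.4852, -0.3172,  0.082 ]))]
```

```bash
python3 -m pendant '[[1,0,0,0.005,0.173],[1,0,0,0.005,0.173],[1,0,0,0.005,0.173],[1,0,0,0.005,0.173],[1,0,0,0.005,0.173],[1,0,0,0.005,0.173],[1,0,0,0.005,0.173],[1,0,0,0.005,0.173]]'
python3 -m pendant '[[1,0.006,0,0,0],[1,0,0,0,0]]'
python3 - <<'E'
from h import *
im=shot("wrist","w2.png");c=cam("wrist")
u=proj(c,[.5705,.3262,.1])[0].astype(int);print(u)
y,x=max(u[1]-60,0),max(u[0]-70,0)
print(x,y);cv2.imwrite("pics/v3.png",cv2.resize(im[y:y+120,x:x+140,::-1],None,fx=5,fy=5,interpolation=cv2.INTER_CUBIC))
E
```

```text
clock: 3.25
tcp_pos: [0.5703, 0.3215, 0.2087]
orientation: [-0.0, 0.749, 0.663, 0.0]
wrist_force: [-0.6, 0.2, 0.5]
finger_gap: 0.0852
grip_force: 0.0
clock: 3.5
tcp_pos: [0.5717, 0.3275, 0.2088]
orientation: [0.0, 0.746, 0.666, 0.0]
wrist_force: [-0.2, 0.7, 0.2]
finger_gap: 0.0854
grip_force: 0.0
[323 237]
253 177
```

View pics/v3.png

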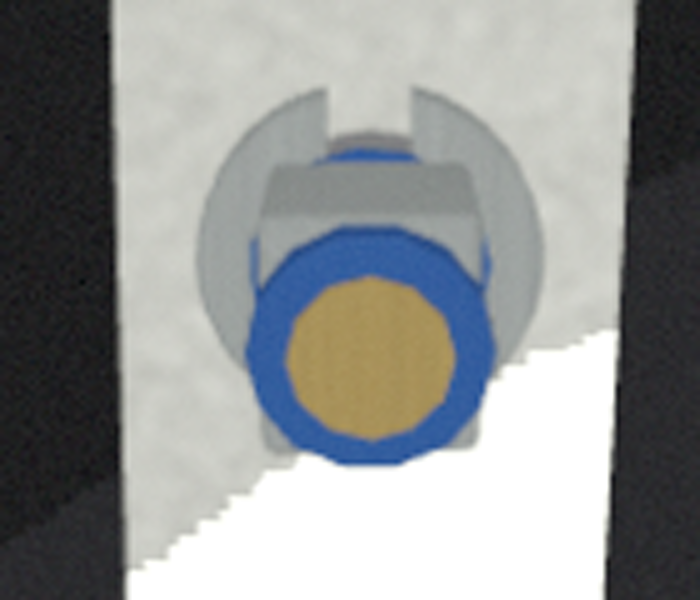

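Run:
```python
from h import *
from scipy.spatial.transform import Rotation as R
np.set_printoptions(precision=4,suppress=True)
c=cam("wrist"); s=env.get_state();q=s["orientation"];W=R.from_quat([q[1],q[2],q[3],q[0]])
for p,z in [((371,357),.118),((370,250),.072),((370,440),.109),]:
    P=atz(c,[253+p[0]/5-.4,177+p[1]/5-.4],z); print(P,W.inv().apply(P-s["tcp_pos"]))
print(s["tcp_pos"],s["joint_pos"])
```

```text
[0.5726 0.3245 0.118 ] [-0.0025  0.001   0.0908]
[0.5727 0.3262 0.072 ] [-0.0009  0.0009  0.1368]
[0.5708 0.3096 0.109 ] [-0.0175  0.0009  0.0998]
[0.5719 0.3271 0.2088] [0.3978 0.491  0.2153 1.2944 0.0001 2.0831]
```

```bash
python3 -m pendant '[[1,-0.002,0.0008,0.02,0],[1,0,0,0.03,0],[1,0,0,0.03,0],[1,0,0,0.02,0],[1,0,0,0.015,0],[1,0,0,0,0],[-1,0,0,0,0],[-1,0,0,0,0]]' 50
python3 -m pendant '[[-1,0,0,0,0],[-1,0,0,0,0],[-1,0,0,0,0]]'
python3 - <<'E'
from h import *
shot("wrist","w3.png")
E
```

```text
clock: 4.55
tcp_pos: [0.5735, 0.3245, 0.0946]
orientation: [0.0, 0.748, 0.664, 0.001]
wrist_force: [1.0, -0.0, 0.3]
finger_gap: 0.0517
grip_force: 0.0
clock: 4.92
tcp_pos: [0.5728, 0.3245, 0.0942]
orientation: [-0.0, 0.747, 0.664, 0.001]
wrist_force: [-2.3, 0.7, 5.9]
finger_gap: 0.0309
grip_force: 48.7
```

View pics/w3.png

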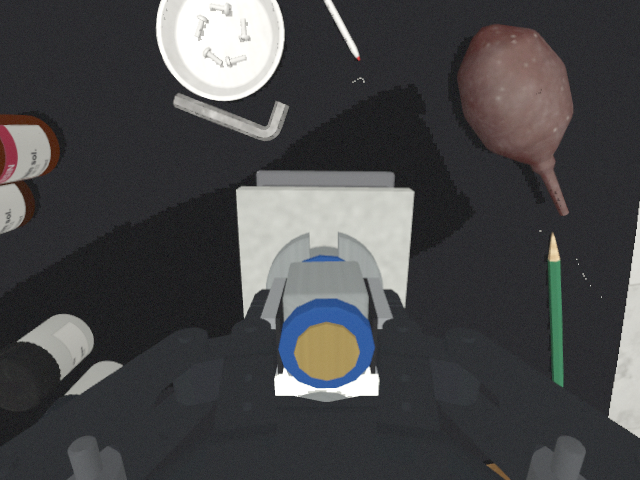

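```bash
python3 -m pendant '[[-1,0,0,-0.005,0],[-1,0,0,-0.01,0],[-1,0,0,-0.02,0],[-1,0,0,-0.025,0],[-1,0,0,-0.025,0],[-1,0,0,-0.02,0],[-1,0,0,-0.01,0],[-1,0,0,0,0]]' 60
python3 -m pendant '[[-1,-0.03,0,0,0],[-1,-0.05,0,0,0],[-1,-0.05,0,0,0],[-1,-0.05,0,0,0],[-1,-0.05,0,0,0],[-1,-0.05,0,0,0],[-1,-0.05,0,0,0],[-1,-0.05,0,0,0]]'
python3 -m pendant '[[-1,-0.05,0,0,0],[-1,-0.05,0,0,0],[-1,-0.05,0,0,0],[-1,-0.05,0,0,0],[-1,-0.05,0,0,0],[-1,-0.05,0,0,0],[-1,-0.05,0,0,0],[-1,-0.03,0,0,0]]'
python3 -m pendant '[[-1,0,0,0,0],[-1,0,0,0,0]]'
python3 - <<'E'
from h import *
shot("wrist","w4.png"); c=cam("wrist"); print(proj(c,[.49,-.32,.082]),env.get_state()["joint_pos"])
for l in ["drive","spindle_face","dog_circle"]: print(l,env.recognise("wrist",l)[:2])
E
```

```text
clock: 5.98
tcp_pos: [0.5731, 0.3243, 0.2089]
orientation: [0.0, 0.748, 0.664, 0.001]
wrist_force: [0.1, -0.1, -2.3]
finger_gap: 0.0306
grip_force: 59.3
clock: 6.98
tcp_pos: [0.5281, -0.0542, 0.2075]
orientation: [-0.0, 0.748, 0.664, 0.001]
wrist_force: [7.3, 4.1, -2.1]
finger_gap: 0.0309
grip_force: 59.2
clock: 7.98
tcp_pos: [0.4821, -0.4327, 0.2065]
orientation: [-0.001, 0.748, 0.663, -0.0]
wrist_force: [-0.7, -0.4, -2.6]
finger_gap: 0.0306
grip_force: 77.2
clock: 8.22
tcp_pos: [0.4828, -0.4297, 0.2071]
orientation: [-0.001, 0.748, 0.664, 0.0]
wrist_force: [0.0, -0.1, -2.4]
finger_gap: 0.0303
grip_force: 77.2
[[316.53065917  69.2619679 ]] [-8.50804752e-01  4.68261214e-01  1.75989884e-01  1.28058790e+00
  3.71683799e-04  8.37340290e-01]
drive [{'centre': [316.0, 77.9], 'score': 0.61}]
spindle_face [{'centre': [318.3, 79.1], 'score': 0.95}]
dog_circle [{'centre': [317.7, 79.6], 'score': 0.78}]
```

View pics/w4.png

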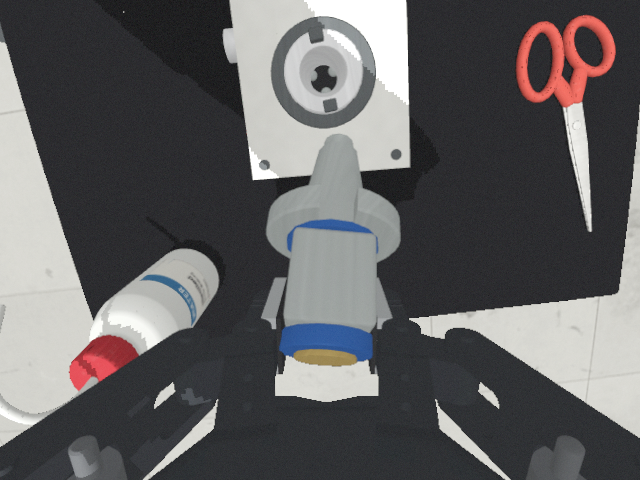

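The picture shows the spindle nose at about (323,72), with dogs at (316,34) and (330,104). The arbor has pitched in the pads: its shank end is at (340,140), far from the (320,248) expected when it hangs straight. I'll measure the tilt, then ease the grip so it can swing back.

```bash
cat > tilt.py <<'E'
from h import *
import sys
def brass(im):
    h=cv2.cvtColor(im,cv2.COLOR_RGB2HSV); m=cv2.inRange(h,(12,90,60),(32,255,255)); m[:280]=0; m[:,:250]=0; m[:,410:]=0
    cs=cv2.findContours(m,cv2.RETR_EXTERNAL,cv2.CHAIN_APPROX_NONE)[0]
    k=max(cs,key=cv2.contourArea); e=cv2.fitEllipse(k); b=cv2.inRange(h,(100,120,40),(125,255,255)); r=np.where(b[150:,270:400].any(1))[0]+150
    return np.round(e[0]),np.round(e[1]),round(min(e[1])/max(e[1]),2),"deg",round(np.degrees(np.arccos(min(e[1])/max(e[1]))),1),"blue rows",r.min(),r.max()
if __name__=="__main__":
    for f in sys.argv[1:]: print(f,brass(shot("wrist",f[1:]) if f[0]=="+" else cv2.imread("pics/"+f)[:,:,::-1].copy()))
E
python3 tilt.py w3.png w4.png
python3 -m pendant '[[-1,0,0,0,0],[-1,0,0,0,0],[-1,0,0,0,0],[-1,0,0,0,0]]' 20
python3 tilt.py +w5.png
```

```text
w3.png (array([326., 351.]), array([56., 63.]), 0.89, 'deg', np.float64(27.4), 'blue rows', np.int64(255), np.int64(387))
w4.png (array([325., 357.]), array([14., 65.]), 0.22, 'deg', np.float64(77.2), 'blue rows', np.int64(219), np.int64(360))
clock: 8.93
tcp_pos: [0.4833, -0.4305, 0.2083]
orientation: [-0.0, 0.748, 0.664, 0.0]
wrist_force: [0.8, 0.3, -2.5]
finger_gap: 0.0305
grip_force: 77.2
+w5.png (array([325., 357.]), array([14., 65.]), 0.22, 'deg', np.float64(77.2), 'blue rows', np.int64(219), np.int64(360))
```

Run:
```python
from h import *
shot("top","top1.png")
a=cv2.imread("pics/top0.png")[140:340,150:520];b=cv2.imread("pics/top1.png")[140:340,150:520]
cv2.imwrite("pics/v4.png",cv2.resize(np.vstack([a,b]),None,fx=1.45,fy=1.45,interpolation=cv2.INTER_CUBIC))
```

```text
(no output)
```

View pics/v4.png

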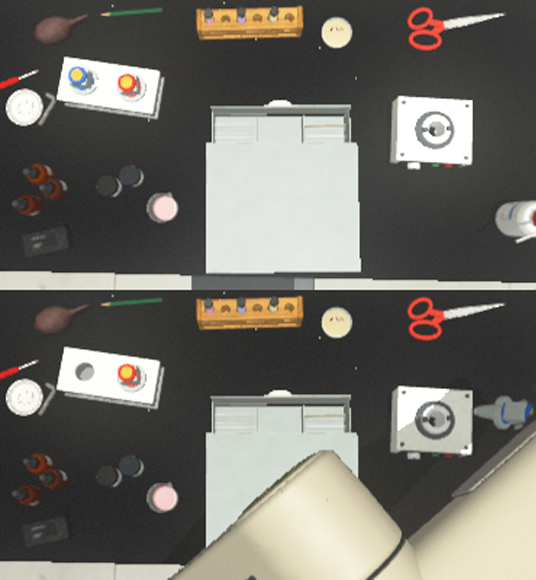

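Run:
```python
from h import *
a=shot("scene","scene1.png");b=cv2.imread("pics/scene0.png")[:,:,::-1]
cv2.imwrite("pics/v5.png",b[190:390,220:520][:,:,::-1].repeat(1,0) if 0 else cv2.resize(b[190:390,250:510,::-1],None,fx=3,fy=3,interpolation=cv2.INTER_CUBIC))
c=cam("top")
for z in (.1,.13,.16):
  for p in [(206,142),(358,142),(350,106),(211,106),(358,270)]: print(z,p,np.round(atz(c,[150+p[0]/1.45,140+p[1]/1.45],z),3), np.round(proj(cam("scene"),atz(c,[150+p[0]/1.45,140+p[1]/1.45],z))[0]))
```

```text
0.1 (206, 142) [0.459 0.089 0.1  ] [303. 237.]
0.1 (358, 142) [ 0.465 -0.18   0.1  ] [364. 208.]
0.1 (350, 106) [ 0.529 -0.166  0.1  ] [344. 204.]
0.1 (211, 106) [0.524 0.082 0.1  ] [288. 230.]
0.1 (358, 270) [ 0.241 -0.181  0.1  ] [430. 227.]
0.13 (206, 142) [0.455 0.087 0.13 ] [304. 227.]
0.13 (358, 142) [ 0.461 -0.176  0.13 ] [364. 199.]
0.13 (350, 106) [ 0.524 -0.162  0.13 ] [345. 196.]
0.13 (211, 106) [0.519 0.08  0.13 ] [289. 220.]
0.13 (358, 270) [ 0.243 -0.176  0.13 ] [429. 217.]
0.16 (206, 142) [0.452 0.085 0.16 ] [306. 216.]
0.16 (358, 142) [ 0.457 -0.171  0.16 ] [364. 190.]
0.16 (350, 106) [ 0.518 -0.157  0.16 ] [345. 187.]
0.16 (211, 106) [0.513 0.078 0.16 ] [291. 210.]
0.16 (358, 270) [ 0.245 -0.171  0.16 ] [429. 207.]
```

View pics/v5.png

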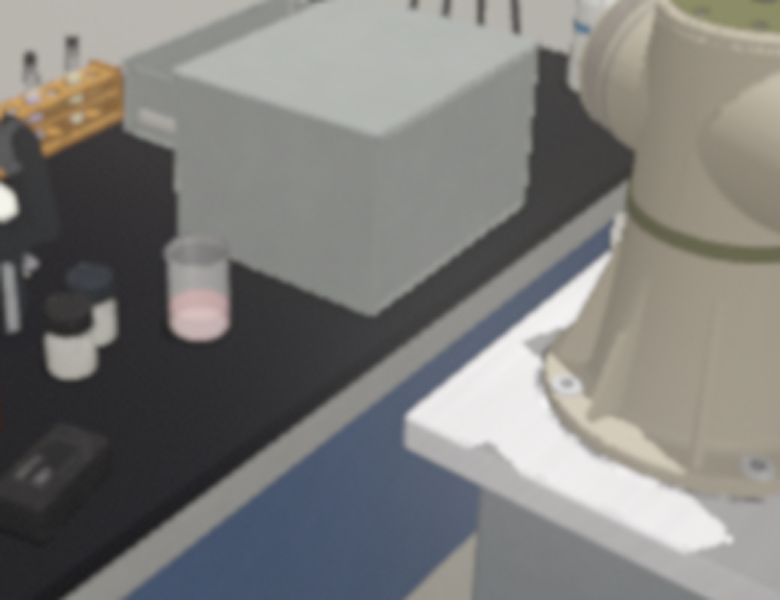

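The scene picture shows a grey cabinet with an open drawer. Its top corner at (308,213) triangulates to z of about 0.165, and the shank clipped the drawer on the way past. I'll use the cabinet's -y side as a fixed edge and push the arbor upright again gently.

```bash
python3 -m pendant '[[-1,0.03,-0.015,0,0],[-1,0.043,-0.021,0,0],[-1,0.043,-0.021,0,0],[-1,0.035,-0.016,0,0],[-1,0.02,-0.01,0,0],[-1,0.008,0,0,0],[-1,0,0,0,0]]' 60
python3 tilt.py +w6.png
python3 -m pendant '[[-1,0.006,0,0,0],[-1,0.006,0,0,0],[-1,0.006,0,0,0],[-1,0.004,0,0,0],[-1,0,0,0,0]]'
python3 tilt.py +w7.png
```

```text
clock: 9.95
tcp_pos: [0.4225, -0.2433, 0.2086]
orientation: [0.001, 0.747, 0.664, 0.0]
wrist_force: [-0.1, -0.8, -3.0]
finger_gap: 0.0309
grip_force: 77.1
+w6.png (array([325., 358.]), array([16., 66.]), 0.24, 'deg', np.float64(76.3), 'blue rows', np.int64(219), np.int64(360))
clock: 10.62
tcp_pos: [0.4258, -0.224, 0.2096]
orientation: [0.003, 0.748, 0.664, -0.001]
wrist_force: [-0.7, -8.5, -1.2]
finger_gap: 0.0306
grip_force: 81.7
+w7.png (array([325., 357.]), array([23., 63.]), 0.36, 'deg', np.float64(68.6), 'blue rows', np.int64(222), np.int64(363))
```

```bash
python3 -m pendant '[[-1,0.005,0,0,0],[-1,0.005,0,0,0],[-1,0.005,0,0,0],[-1,0.005,0,0,0],[-1,0,0,0,0]]'
python3 tilt.py +w8.png
python3 -m pendant '[[-1,0.004,0,0,0],[-1,0.004,0,0,0],[-1,0.002,0,0,0],[-1,0,0,0,0]]'
python3 tilt.py +w9.png
```

```text
clock: 11.3
tcp_pos: [0.4289, -0.2039, 0.2099]
orientation: [0.004, 0.748, 0.664, -0.0]
wrist_force: [2.5, -6.5, -0.0]
finger_gap: 0.0307
grip_force: 66.3
+w8.png (array([326., 352.]), array([39., 63.]), 0.62, 'deg', np.float64(51.7), 'blue rows', np.int64(230), np.int64(375))
clock: 11.85
tcp_pos: [0.4299, -0.1939, 0.2099]
orientation: [0.004, 0.748, 0.664, -0.0]
wrist_force: [0.9, -6.2, 2.3]
finger_gap: 0.0306
grip_force: 63.8
+w9.png (array([326., 349.]), array([46., 63.]), 0.73, 'deg', np.float64(43.2), 'blue rows', np.int64(236), np.int64(378))
```

```bash
python3 -m pendant '[[-1,0.004,0,0,0],[-1,0.004,0,0,0],[-1,0.001,0,0,0],[-1,0,0,0,0]]'
python3 tilt.py +w10.png
```

```text
clock: 12.4
tcp_pos: [0.431, -0.1854, 0.2103]
orientation: [0.004, 0.748, 0.664, -0.001]
wrist_force: [0.2, -7.5, 3.1]
finger_gap: 0.0302
grip_force: 61.1
+w10.png (array([326., 348.]), array([52., 63.]), 0.83, 'deg', np.float64(34.0), 'blue rows', np.int64(245), np.int64(382))
```

```bash
python3 -m pendant '[[-1,0.004,0,0,0],[-1,0.003,0,0,0],[-1,0,0,0,0]]'
python3 tilt.py +w11.png
python3 - <<'E'
from h import *
a=cv2.imread("pics/w3.png")[180:400,240:420];b=cv2.imread("pics/w11.png")[180:400,240:420]
cv2.imwrite("pics/v6.png",cv2.resize(np.hstack([a,b]),None,fx=2.2,fy=2.2))
E
```

```text
clock: 12.82
tcp_pos: [0.432, -0.1782, 0.2104]
orientation: [0.004, 0.748, 0.664, -0.0]
wrist_force: [0.0, -6.1, 4.4]
finger_gap: 0.0304
grip_force: 58.7
+w11.png (array([326., 347.]), array([57., 63.]), 0.9, 'deg', np.float64(25.8), 'blue rows', np.int64(254), np.int64(386))
```

View pics/v6.png

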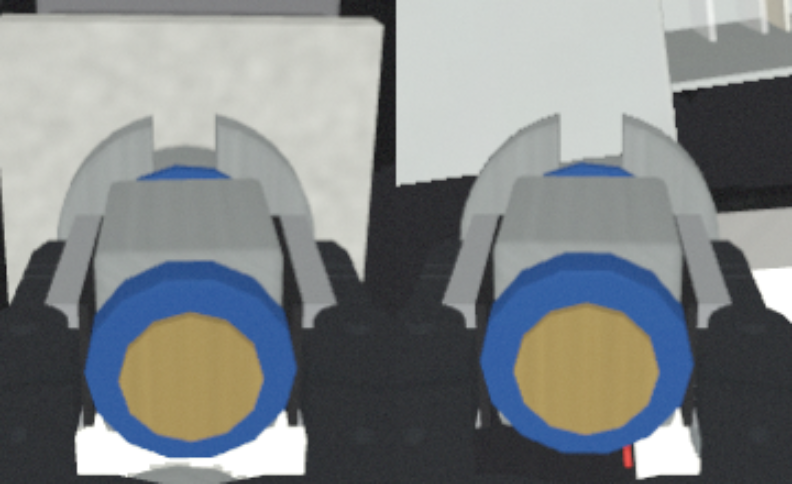

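```bash
python3 -m pendant '[[-1,-0.005,0,0,0],[-1,-0.015,0,0,0],[-1,-0.02,0.005,0,0],[-1,-0.03,0.015,0,0],[-1,-0.035,0.015,0,0],[-1,-0.035,0.015,0,0],[-1,-0.03,0.012,0,0],[-1,-0.03,0.009,0,0]]'
python3 -m pendant '[[-1,-0.017,0.005,0,0],[-1,-0.008,0,0,0],[-1,0,0,0,0],[-1,0,0,0,0]]'
python3 tilt.py +w12.png
python3 - <<'E'
from h import *
np.save("T12.npy",cam("wrist")[2]); s=env.get_state(); print(s["tcp_pos"],s["orientation"])
b=cv2.imread("pics/w12.png")
cv2.imwrite("pics/v7.png",cv2.resize(b[0:400,200:450],None,fx=2,fy=1.5) if 0 else np.hstack([cv2.resize(b[20:170,230:400],None,fx=3.2,fy=3.2,interpolation=cv2.INTER_CUBIC)[:480],cv2.resize(b[170:400,250:400],None,fx=1.6,fy=2.0869)[:480]]))
E
```

```text
clock: 13.88
tcp_pos: [0.4765, -0.3845, 0.2069]
orientation: [-0.001, 0.748, 0.664, 0.0]
wrist_force: [0.2, 0.2, -2.3]
finger_gap: 0.0306
grip_force: 59.4
clock: 14.38
tcp_pos: [0.4786, -0.4072, 0.2081]
orientation: [-0.001, 0.747, 0.664, 0.0]
wrist_force: [0.6, 0.8, -1.6]
finger_gap: 0.0307
grip_force: 59.5
+w12.png (array([326., 349.]), array([51., 63.]), 0.81, 'deg', np.float64(36.4), 'blue rows', np.int64(243), np.int64(380))
[ 0.47875255 -0.40710585  0.20828018] [-3.11958537e-04  7.47373797e-01  6.64403715e-01  1.18417703e-04]
```

View pics/v7.png

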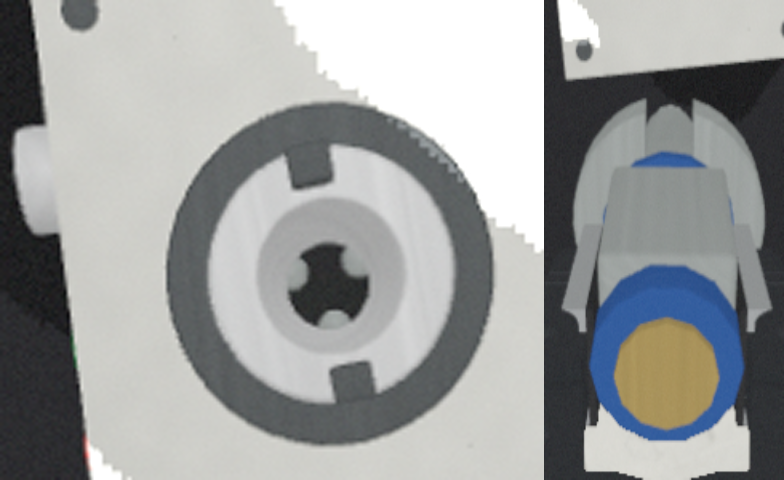

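Run:
```python
from h import *
from scipy.spatial.transform import Rotation as R
np.set_printoptions(precision=4,suppress=True)
K,d,_=cam("wrist");T=np.load("T12.npy");c=(K,d,T)
f=lambda p,z:atz(c,[230+p[0]/3.2-.35,20+p[1]/3.2-.35],z)
ce=f((332,275),.082); a=f((310,164),.09); b=f((353,384),.09)
print("face",ce,"r",[np.linalg.norm(f(p,.082)-ce) for p in ((207,275),(457,275),(332,145),(332,405))],"dogs",a,b,(a+b)/2,np.linalg.norm(a-b))
v=a-b; print("dog angle",np.degrees(np.arctan2(v[1],v[0])))
s=env.get_state();q=s["orientation"];W=R.from_quat([q[1],q[2],q[3],q[0]]);X=W.as_matrix()[:,0]
print("tool x angle",np.degrees(np.arctan2(X[1],X[0])),"to face",W.inv().apply((ce)-s["tcp_pos"]),s["joint_pos"])
```

```text
face [ 0.4942 -0.3218  0.082 ] r [np.float64(0.026304465268690628), np.float64(0.026310421868803596), np.float64(0.025438814351739145), np.float64(0.026767736346889587)] dogs [ 0.4921 -0.3008  0.09  ] [ 0.496  -0.3443  0.09  ] [ 0.494  -0.3225  0.09  ] 0.043669990891646006
dog angle 95.14511194399263
tool x angle 83.27319305072882 to face [0.0865 0.0054 0.1263] [-0.8325  0.4312  0.1204  1.2607  0.0002  0.8557]
```

```bash
python3 -m pendant '[[-1,0.006,0.001,0,0],[-1,0.013,0.001,0,0],[-1,0.018,0.002,0,0],[-1,0.018,0.002,0,0],[-1,0.013,0.001,0,0],[-1,0.007,0.0005,0,0],[-1,0.0024,0,0,0]]'
python3 -m pendant '[[-1,0,0,0,-0.05],[-1,0,0,0,-0.055],[-1,0,0,0,-0.055],[-1,0,0,0,-0.047],[-1,0,0,0,0],[-1,0,0,0,0]]'
python3 tilt.py +w13.png
python3 - <<'E'
from h import *
from scipy.spatial.transform import Rotation as R
s=env.get_state();q=s["orientation"];W=R.from_quat([q[1],q[2],q[3],q[0]]);X=W.as_matrix()[:,0]
print(np.degrees(np.arctan2(X[1],X[0])),W.inv().apply(np.array([.4941,-.322,.082])-s["tcp_pos"]))
E
```

```text
clock: 15.3
tcp_pos: [0.4957, -0.3314, 0.2083]
orientation: [0.0, 0.747, 0.664, -0.0]
wrist_force: [0.6, 0.3, -1.4]
finger_gap: 0.0303
grip_force: 59.5
clock: 16.05
tcp_pos: [0.4954, -0.3322, 0.2082]
orientation: [0.0, 0.675, 0.737, 0.0]
wrist_force: [0.3, 0.1, -2.1]
finger_gap: 0.0307
grip_force: 59.5
+w13.png (array([326., 349.]), array([51., 63.]), 0.8, 'deg', np.float64(36.5), 'blue rows', np.int64(243), np.int64(381))
95.04416700525421 [ 0.01017815 -0.00041571  0.12618824]
```

```bash
python3 -m pendant '[[-1,0,0,0.008,0],[-1,0,0,0.014,0],[-1,0,0,0.014,0],[-1,0,0,0.008,0],[-1,0,0,0.005,0],[-1,0,0,0.005,0],[-1,0,0,0.004,0],[-1,0,0,0,0]]'
python3 -m pendant '[[-1,0,0,0.004,0],[-1,0,0,0.004,0],[-1,0.001,0,0.004,0],[-1,0.001,0,0.003,0],[-1,0,0,0,0]]'
```

```text
clock: 17.1
tcp_pos: [0.4954, -0.3318, 0.1501]
orientation: [-0.0, 0.675, 0.738, 0.0]
wrist_force: [0.3, -0.6, -2.0]
finger_gap: 0.0302
grip_force: 59.5
clock: 17.73
tcp_pos: [0.4951, -0.3297, 0.1349]
orientation: [-0.0, 0.675, 0.738, -0.0]
wrist_force: [-0.4, -0.6, -1.9]
finger_gap: 0.0305
grip_force: 59.5
```

```bash
python3 -m pendant '[[-1,0.002,0,0,0],[-1,0.002,0,0,0],[-1,0.002,0,0,0],[-1,0.002,0,0,0],[-1,0,0,0,0]]'
python3 tilt.py +w14.png
python3 -m pendant '[[-1,0.001,0,0.002,0],[-1,0,0,0.002,0],[-1,0,0,0.002,0],[-1,0,0,0,0]]'
python3 tilt.py +w15.png
```

```text
clock: 18.35
tcp_pos: [0.4948, -0.3223, 0.1358]
orientation: [0.001, 0.675, 0.738, -0.0]
wrist_force: [-1.5, -3.4, 1.2]
finger_gap: 0.0307
grip_force: 59.3
+w14.png (array([326., 348.]), array([55., 63.]), 0.87, 'deg', np.float64(29.5), 'blue rows', np.int64(250), np.int64(384))
clock: 18.9
tcp_pos: [0.4944, -0.3209, 0.1289]
orientation: [-0.0, 0.675, 0.738, 0.0]
wrist_force: [-1.2, -3.1, 0.1]
finger_gap: 0.0308
grip_force: 59.3
+w15.png (array([326., 347.]), array([56., 63.]), 0.89, 'deg', np.float64(27.6), 'blue rows', np.int64(252), np.int64(385))
```

```bash
python3 -m pendant '[[-1,0,0,0.0015,0],[-1,0,0,0.0015,0],[-1,0,0,0.0015,0],[-1,0,0,0,0]]'
python3 -m pendant '[[-1,0,0,0.001,0],[-1,0,0,0.001,0],[-1,0,0,0.001,0],[-1,0,0,0,0]]'
python3 tilt.py +w16.png
```

```text
clock: 19.45
tcp_pos: [0.4944, -0.321, 0.1247]
orientation: [-0.0, 0.675, 0.738, -0.0]
wrist_force: [-3.6, -4.6, 0.5]
finger_gap: 0.0307
grip_force: 59.3
clock: 19.95
tcp_pos: [0.4943, -0.3213, 0.1221]
orientation: [0.0, 0.675, 0.738, -0.0]
wrist_force: [-3.6, -4.4, 3.5]
finger_gap: 0.0304
grip_force: 59.2
+w16.png (array([326., 347.]), array([56., 63.]), 0.89, 'deg', np.float64(27.0), 'blue rows', np.int64(253), np.int64(385))
```

```bash
python3 -m pendant '[[-1,-0.0006,-0.0006,0,0],[-1,0,0,0.0005,0],[-1,0,0,0.0005,0],[-1,0,0,0,0]]'
python3 -m pendant '[[-1,0,0,0.0007,0],[-1,0,0,0.0007,0],[-1,0,0,0,0]]'
```

```text
clock: 20.5
tcp_pos: [0.494, -0.3218, 0.1212]
orientation: [0.0, 0.675, 0.738, -0.0]
wrist_force: [-4.2, -3.7, 5.1]
finger_gap: 0.0309
grip_force: 59.2
clock: 20.88
tcp_pos: [0.4937, -0.3215, 0.1196]
orientation: [-0.0, 0.675, 0.738, -0.0]
wrist_force: [-3.6, -3.1, 4.9]
finger_gap: 0.0305
grip_force: 59.2
```

```bash
python3 tilt.py +w17.png; python3 -m pendant '[[-1,-0.0004,-0.0006,0.0007,0],[-1,0,0,0.0007,0],[-1,0,0,0.0007,0],[-1,0,0,0,0]]'; python3 tilt.py +w18.png
```

```text
+w17.png (array([326., 347.]), array([56., 63.]), 0.89, 'deg', np.float64(27.2), 'blue rows', np.int64(253), np.int64(385))
clock: 21.42
tcp_pos: [0.4932, -0.3217, 0.1163]
orientation: [-0.001, 0.675, 0.738, 0.0]
wrist_force: [-1.3, -3.9, -4.1]
finger_gap: 0.0301
grip_force: 59.5
+w18.png (array([326., 347.]), array([56., 63.]), 0.89, 'deg', np.float64(27.2), 'blue rows', np.int64(253), np.int64(385))
```

```bash
python3 -m pendant '[[-1,0,0,0.0008,0],[-1,0,0,0.0005,0],[-1,0,0,0,0]]';python3 -m pendant '[[-1,0,0,0.0005,0],[-1,0,0,0.0005,0],[-1,0,0,0,0]]'; python3 tilt.py +w19.png
```

```text
clock: 21.85
tcp_pos: [0.4929, -0.3215, 0.1153]
orientation: [-0.001, 0.675, 0.738, 0.0]
wrist_force: [-2.3, -3.8, -6.5]
finger_gap: 0.0305
grip_force: 59.6
clock: 22.22
tcp_pos: [0.4932, -0.3219, 0.1149]
orientation: [-0.0, 0.675, 0.738, -0.0]
wrist_force: [-3.3, -3.0, -4.5]
finger_gap: 0.0304
grip_force: 59.6
+w19.png (array([326., 347.]), array([56., 63.]), 0.89, 'deg', np.float64(27.1), 'blue rows', np.int64(253), np.int64(385))
```

```bash
python3 -m pendant '[[-1,0,0,0.0005,0],[-1,0,0,0.0005,0],[-1,0,0,0,0]]';python3 -m pendant '[[-1,0,0,0.0004,0],[-1,0,0,0.0004,0],[-1,0,0,0,0]]';  python3 tilt.py +w20.png
```

```text
clock: 22.65
tcp_pos: [0.4935, -0.3223, 0.1145]
orientation: [0.0, 0.675, 0.738, -0.0]
wrist_force: [-3.8, -2.4, -1.8]
finger_gap: 0.0306
grip_force: 59.5
clock: 23.02
tcp_pos: [0.4937, -0.3226, 0.1143]
orientation: [0.001, 0.675, 0.738, -0.0]
wrist_force: [-4.1, -2.9, 2.3]
finger_gap: 0.0305
grip_force: 59.4
+w20.png (array([326., 347.]), array([56., 63.]), 0.89, 'deg', np.float64(27.6), 'blue rows', np.int64(252), np.int64(385))
```

```bash
python3 -m pendant '[[-1,0,0,0.0005,0],[-1,0,0,0.0005,0],[-1,0,0,0,0]]';python3 -m pendant '[[-1,0,0,0.0005,0],[-1,0,0,0.0005,0],[-1,0,0,0,0],[-1,0,0,0,0]]'
```

```text
clock: 23.45
tcp_pos: [0.4939, -0.323, 0.1141]
orientation: [0.002, 0.675, 0.738, -0.0]
wrist_force: [-5.6, -3.2, 5.7]
finger_gap: 0.0306
grip_force: 59.3
clock: 23.95
tcp_pos: [0.4941, -0.3234, 0.1139]
orientation: [0.002, 0.675, 0.738, -0.001]
wrist_force: [-5.3, -3.4, 9.0]
finger_gap: 0.0304
grip_force: 59.2
```

```bash
python3 -m pendant '[[-1,0,0,-0.0015,0],[0,0,0,0,0],[1,0,0,0,0],[1,0,0,0,0],[1,0,0,0,0],[1,0,0,-0.01,0],[1,0,0,-0.03,0],[1,0,0,-0.04,0]]'
python3 -m pendant '[[1,0,0,-0.02,0],[1,-0.02,0,0,0],[1,-0.02,0,0,0],[1,0,0,0,0],[1,0,0,0,0]]'
python3 - <<'E'
from h import *
np.set_printoptions(precision=4,suppress=True)
im=shot("wrist","w21.png");c=cam("wrist")
h=cv2.cvtColor(im,cv2.COLOR_RGB2HSV)
m=cv2.inRange(h,(12,90,60),(32,255,255));n,l,s,ce=cv2.connectedComponentsWithStats(m)
u=proj(c,[.4941,-.3222,.138])[0]; k=min([i for i in range(1,n) if s[i,4]>150],key=lambda i:np.linalg.norm(ce[i]-u))
print("brass",ce[k],s[k],"expected",u,"at .138:",atz(c,ce[k],.138))
# brass height from diameter ratio vs w2 (cap .118, TCP .2088)
pts=[[.4941+.027*np.cos(t),-.3222+.027*np.sin(t),.092] for t in np.linspace(0,6.28,90)]
P=proj(c,pts); np.save("P.npy",P)
for lab in("arbor_blue","blue_grip"):
  for r in env.recognise("wrist",lab)[:2]: print(lab,r)
# second height check: scene camera
im2=shot("scene","scene2.png"); c2=cam("scene");h2=cv2.cvtColor(im2,cv2.COLOR_RGB2HSV);m2=cv2.inRange(h2,(100,120,40),(125,255,255))
u2=proj(c2,[[.4941,-.3222,z] for z in(.129,.138,.144)]);print(u2)
print(env.get_state()["wrist_force"])
E
```

```text
clock: 24.95
tcp_pos: [0.4929, -0.3216, 0.1932]
orientation: [-0.001, 0.675, 0.738, 0.0]
wrist_force: [1.7, -0.4, -0.7]
finger_gap: 0.0852
grip_force: 0.0
clock: 25.58
tcp_pos: [0.4964, -0.3618, 0.2115]
orientation: [-0.001, 0.675, 0.738, 0.0]
wrist_force: [-0.1, 0.4, -0.4]
finger_gap: 0.0855
grip_force: 0.0
brass [326.1408 187.8828] [ 308  170   37   37 1058] expected [327.0313 187.3878] at .138: [ 0.4936 -0.3225  0.138 ]
arbor_blue {'centre': [326.3, 178.1], 'score': 0.63}
blue_grip {'centre': [327.2, 180.6], 'score': 0.91}
[[383.1891 184.9132]
 [383.3112 182.2672]
 [383.393  180.4952]]
[0.402  0.5898 0.187 ]
```

```bash
python3 -m pendant '[[1,0.02,0,0,0],[1,0.04,0,0,0],[1,0.04,0,0,0],[1,0.02,0,0,0],[1,0,0,0,0],[1,0,0,0,0]]'
python3 - <<'E'
from h import *
np.set_printoptions(precision=4,suppress=True)
im=shot("wrist","w22.png");c=cam("wrist")
h=cv2.cvtColor(im,cv2.COLOR_RGB2HSV)
m=cv2.inRange(h,(12,90,60),(32,255,255));n,l,s,ce=cv2.connectedComponentsWithStats(m)
for i in range(1,n):
  if s[i,4]>300:
    print(ce[i],s[i],[atz(c,ce[i],z) for z in (.130,.138,.146)])
E
```

```text
clock: 26.52
tcp_pos: [0.4867, -0.2431, 0.2129]
orientation: [0.001, 0.675, 0.738, -0.0]
wrist_force: [0.4, -0.7, -0.3]
finger_gap: 0.0854
grip_force: 0.0
[603.0868  23.3785] [ 565    0   75   49 3363] [array([ 0.6254, -0.1024,  0.13  ]), array([ 0.6198, -0.1051,  0.138 ]), array([ 0.6143, -0.1078,  0.146 ])]
[324.6637 365.0961] [309 352  32  27 666] [array([ 0.4939, -0.3286,  0.13  ]), array([ 0.4934, -0.3226,  0.138 ]), array([ 0.4929, -0.3166,  0.146 ])]
```

Both views put the cap at (0.4935, -0.3225) when z is taken as 0.138, which is its height when the arbor is fully home. The two views would differ by several mm at any other height.

```bash
python3 -c "
from workcell import env
print(env.hand_in())"
```

```text
the job is handed in; nothing more can be done
None
```

The blue arbor is in the spindle with its flange down at face height, released and handed in at about 26.5 s; in transit the shank clipped the cabinet's open drawer and tilted, so I pushed it upright against the cabinet's side, and I lined the slots up with the dogs before lowering, so no turning search was needed.

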